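# Hold a tube in the V-block for marking out

### The job

Lift the bright steel tube off the timber rest, lay it lengthways in the groove of the V-block with one end (either one) right up against the end stop, and press it down firmly into the groove, so that it bears on both sloping faces while I scribe it. Set it in gently, do not disturb the other things on the bench, and finish while still holding the tube pressed down with a push of about 20 newtons: do not let go of it.

Things in the scene. Friction and masses are not known exactly. Their poses are not given: they have to be found in the camera images.
- tube: Bright steel tube, 50 mm outside diameter, 120 mm long, 4 mm wall, about 0.55 kg (0.45 to 0.7). Origin at its centre, on its axis; x runs along the tube. It may roll about x, so its y and z axes mean nothing. It starts lying on the rest, axis level, centre 40 mm above the bench, up to 6 mm off the rest's middle lengthways
- rest: Fixed timber rest: board 170 (x) x 100 (y) x 15 mm; four battens at the tube's ends (tops 25 mm above the bench, 40 to 66 mm either side of the middle in x, 21 to 36 mm either side in y) keep the tube from rolling; the middle 80 mm in x is free for fingers. Origin under its centre, at bench height; the tube lies along its x axis
- vblock: Fixed rigid steel V-block, 90 (x) x 52 (y) mm, 10 to 60 mm high, on a blue foot plate 130 x 96 x 10 mm. Origin under the foot's centre, at bench height. Groove along x: 90 degrees, 40 mm wide at the top, 20 deep, bottom line 40 mm above the bench, open at +x. At -x a dark end stop, 52 mm wide, 8 thick, rises to 82 mm; its stopping face, at x = -45 mm, looks to +x
- vblock_seat (a point): Where the tube's centre is when fully seated in the groove and against the stop: V-block frame x = 15 mm, y = 0, z = 75.4 mm above the bench (tube top then 100.4 mm; the tube overhangs the block by 30 mm at +x). Axes as the V-block's: x along the groove away from the stop, z up
- vee_left: The sloping face (and land) of the groove on the V-block's +y side. Its origin and axes are those of vblock
- vee_right: The sloping face (and land) of the groove on the V-block's -y side. Its origin and axes are those of vblock
- surface_gauge: Bystander: scribing gauge, loose, base 50 x 65 x 24 mm, post 174 mm high, a thin scriber reaching 72 mm to -y and 60 mm to +y at about 100 mm height. Origin under its base
- try_square: Bystander: steel try square lying flat, stock 90 mm long (y) and 14 mm high, blade 120 mm along +x, 34 mm off to +y. Origin under the middle of the stock
- hammer: Bystander: hammer lying on the bench, about 260 mm long along its x axis, head at +x (90 mm across). Origin under its middle
- offcut: Bystander: short piece of copper pipe standing upright, 42 mm diameter, 55 mm high. Origin under its centre
Things that resemble listed ones, but are neither listed nor needed, are in the scene too. Of the things that look like the tube, the middle-sized one is meant.

How it is judged:
By the outcome, as a careful person would: the job done as asked, in the order asked, and still so for the second after the job is handed in, while the arm keeps its last pose, push and grip.
It also fails if it takes over 45 s, if anything falls off the work surface, if the arm or the gripper's body presses on something with over 40 N, if the wrist force passes 120 N, or if a joint passes its speed limit or range.

### The arm

A 6-joint arm with a two-finger parallel gripper is mounted at the origin on the work surface. World frame = base frame: x ahead of the robot, y to its left, z up, the work surface at z = 0. Lengths are in m, angles in rad, forces in N, time in s.
With the tool pointing down it reaches from about 0.375 to 0.9 m from the base axis. Payload 3.1 kg.
Tool frame: the origin (TCP) lies at the very end of the fingers, on their centre line; the grasp point (between the pads) lies 19 mm behind it (manip.grasp_offset is the distance from the TCP to the grasp point, in m); x points along the fingers, z is the direction in which the jaws open and shut, and the axes are right-handed (so a half turn about x gives the same grasp; the last joint's range is limited). The gripper opens to 85 mm and grips with 20 to 120 N. Pads are 22 mm wide; open, the fingers measure 114 mm over their backs; the gripper's body (76 mm by 85 mm) begins 54 mm behind the grasp point. The pads swing forward as they close: fully open they stand 13 mm farther back than shut.
Start: joints at [-1.331, 0.527, 1.433, -0, 1.181, -0.178], TCP at [0.254, -0.571, 0.231] pointing down, gripper open.
Joint ranges: [-3.08, 3.08], [-0.75, 2.2], [0.22, 2.44], [-1.43, 4.57], [0, 2.65], [-2.85, 2.85]. Speed limits (rad/s): [2.79, 2.79, 3.14, 3.14, 3.14, 3.14].

### API

Orientations are given as a unit quaternion [x, y, z, w].
In Python, from station import manip gives the robot as it stands.
- The arm moves only by the tool send_rows, never from a script. Its argument "steps" is a list that holds one entry, the list of rows, each a list of 5 numbers: the closure, from 0 (fully open) to 1 (shut), then the shift along the world's x, y, z in m, then the turn about the world's z in rad. A call has 1 to 8 rows; each row is the pose to reach, as a shift and turn from the pose commanded when the call began; what a row does not reach only later rows make up. A row lasts 1/8 s, in which the tool goes at most 62.5 mm and 10.7 degrees, less where a joint would pass 70% of its speed; a pose out of reach is approached as far as the arm can. A call with a gripper value outside its range is refused whole. The fingers move at their own pace and stop on an object; "grip_force" is the grip in N (left out, the last holds). Time passes only in rows, so rows that repeat a pose let the fingers close. It gives the time, the measured TCP pose, the force and the opening at its end, in the units of the state.
- manip.sense(): the state, without advancing time (a new reading comes with each control period).
- manip.snapshot(name): name is "scene" or "top" or "wrist"; returns the picture (420x560x3 uint8, red, green, blue); there is no depth.
- manip.camera_params(name): a dict with "fx", "fy", "cx", "cy" (pixels), "D" ([k1, k2, p1, p2, k3] as OpenCV has them; the pictures are not rectified), "T" (4x4, takes a point from camera to world coordinates); the wrist camera has in their place "tool_from_camera" (4x4, takes a point from camera to tool coordinates, whose origin is the TCP and whose axes are the tool frame's). Camera axes: x right, y down, z forward; pixel columns grow to the right and rows downward; lengths in m; the calibration is good to about 2 mm. A picture is of the moment at which its call begins: read the wrist's pose just before it. camera_params takes no time and is no camera call.
- manip.sign_off(): hands the job in, once; it reports no verdict.
The state is a dict: "t": time; "q": joint angles; "qd": joint speeds; "tau": joint torques, N m; "tcp_pos": TCP position; "tool_rot": TCP orientation; "force": force on the tool from outside, world axes, zero at the start; "ft_torque": the same for the moment, N m; "finger_gap": opening from 0.0 (shut) to 1.0 (fully open).
Only numpy, scipy, OpenCV 4.12 (cv2) and the standard library are available. Lean on these libraries where they do the work, as an engineer would, in place of code of your own. Each camera call takes 0.05 s, during which the arm holds its last target.

## Working session

There is one attempt and no reset: what is moved stays moved. The work goes in short steps, Python scripts to look and compute and a tool call to move; the robot and the scene stay as the last step left them, time stands still between calls to the robot, and variables do not carry over. Pictures are saved under pics/ and viewed, and the job is handed in when it is done.

Besides the shell and the picture viewer there is one more tool, called after "Request:" by a JSON object that holds its "api" and its "payload", one argument or row to a line. send_rows: Moves the arm, as the interface text tells. Its arguments: {"type":"object","properties":{"steps":{"type":"array","items":{"type":"array","items":{"type":"array","items":{"type":"number"}}}},"grip_force":{"type":"number"}},"required":["steps"]}

```bash
ls; mkdir -p pics; python3 - <<'E'
from station import manip
import cv2
s=manip.sense();print(s)
for n in("scene","top"):
    cv2.imwrite(f"pics/{n}0.png",manip.snapshot(n)[:,:,::-1]); p=manip.camera_params(n);print(n,p)
print(manip.camera_params("wrist"),manip.grasp_offset)
E
```

```text
pics
{'t': 0.0, 'q': array([-1.33152778e+00,  5.28476000e-01,  1.43395251e+00,  3.50563316e-05,
        1.18142437e+00, -1.78499653e-01]), 'qd': array([ 0.00146531, -0.00159902,  0.0015919 ,  0.00220258,  0.00084731,
        0.00037417]), 'tau': array([-7.72729290e-04, -4.42353094e+01, -1.78023881e+01, -3.67002694e-04,
        8.27516225e-03, -4.46345041e-06]), 'tcp_pos': array([ 0.25343163, -0.57049226,  0.23031164]), 'tool_rot': array([ 0.38600695,  0.59338681, -0.384895  ,  0.5922386 ]), 'force': array([0.10472527, 0.25036278, 0.16017722]), 'ft_torque': array([ 0.00782682, -0.01210502, -0.05995384]), 'finger_gap': 0.9972542481381496}
scene {'fx': 455.95961929123393, 'fy': 455.95961929123393, 'cx': 281.5765211620371, 'cy': 215.25285958852035, 'D': array([-0.07888641,  0.        ,  0.        ,  0.        ,  0.        ]), 'T': array([[ 0.29649088,  0.74986639, -0.59143347,  1.28985416],
       [ 0.95490187, -0.24312971,  0.17044164, -0.29309543],
       [-0.01598659, -0.61529532, -0.78813457,  1.05370773],
       [ 0.        ,  0.        ,  0.        ,  1.        ]])}
top {'fx': 389.
[... 269 characters left out ...]
 0.02018387, -0.07767695],
       [-0.0213635 , -0.09911078, -0.99484705,  0.91393153],
       [ 0.        ,  0.        ,  0.        ,  1.        ]])}
{'fx': 322.7626717958859, 'fy': 322.7626717958859, 'cx': 277.2778752575556, 'cy': 209.64809646458525, 'D': array([-0.00690402,  0.        ,  0.        ,  0.        ,  0.        ]), 'tool_from_camera': array([[-8.34459109e-04, -3.16730341e-01,  9.48515258e-01,
        -1.43583271e-01],
       [ 2.47805462e-04, -9.48515625e-01, -3.16730245e-01,
         8.25594505e-02],
       [ 9.99999621e-01, -2.92511764e-05,  8.69985011e-04,
        -1.35462471e-04],
       [ 0.00000000e+00,  0.00000000e+00,  0.00000000e+00,
         1.00000000e+00]])} 0.0187
```

View pics/scene0.png

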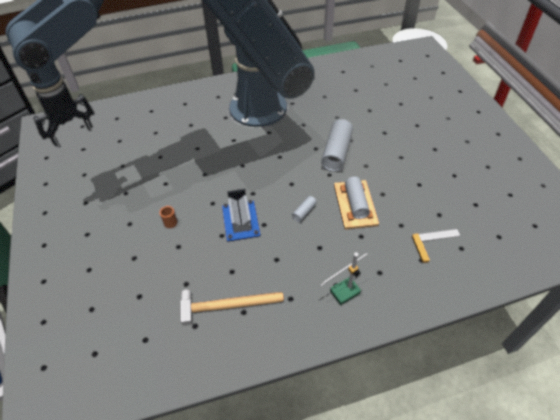

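View pics/top0.png

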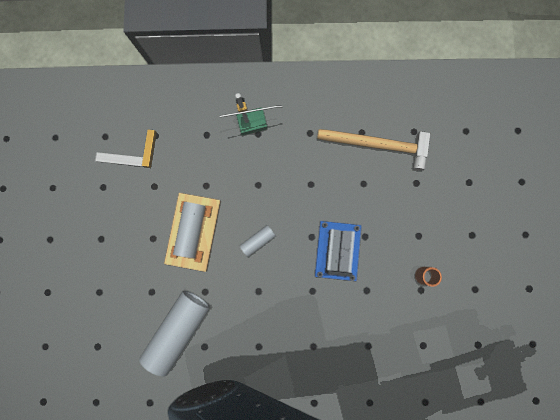

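The tube-like things in the top view are a large grey pipe at (175,333), a medium tube on the timber rest at (190,230) and a small one at (257,241). The medium one is middle-sized and lies on the rest, so it fits the description. I'll confirm it in an enlarged crop.

```bash
python3 - <<'E'
import cv2,numpy as np
t=cv2.imread("pics/top0.png")
a=cv2.resize(t[185:280,155:225],None,fx=5,fy=5,interpolation=cv2.INTER_CUBIC)
b=cv2.resize(t[205:300,300:375],None,fx=5,fy=5,interpolation=cv2.INTER_CUBIC)
cv2.imwrite("pics/crop1.png",np.hstack([a,b]))
s=cv2.imread("pics/scene0.png")
a=cv2.resize(s[165:235,325:390],None,fx=6,fy=6,interpolation=cv2.INTER_CUBIC)
b=cv2.resize(s[180:250,210:270],None,fx=6,fy=6,interpolation=cv2.INTER_CUBIC)
cv2.imwrite("pics/crop2.png",np.hstack([a,b]))
E
```

```text
(no output)
```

View pics/crop1.png

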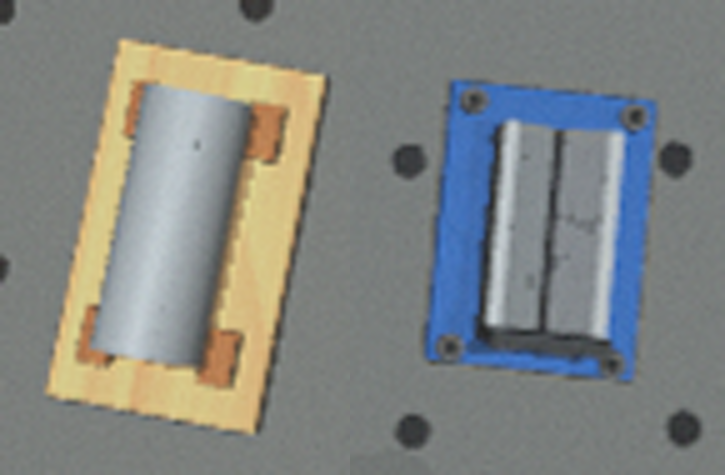

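View pics/crop2.png

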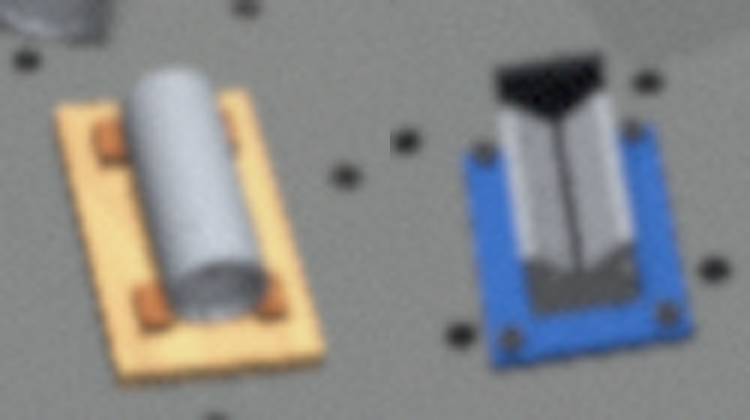

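The crops confirm it: the medium tube lies on the rest between the battens. The V-block's dark stop is on the robot's side, at the bottom of the top view. Next I'll fit the poses from corners in both cameras.

```bash
cat > h.py <<'E'
import numpy as np,cv2
from scipy.optimize import least_squares
from station import manip
def proj(n,P,T=None):
    c=manip.camera_params(n); T=c["T"] if T is None else T
    W=np.linalg.inv(T); K=np.array([[c["fx"],0,c["cx"]],[0,c["fy"],c["cy"]],[0,0,1]])
    return cv2.projectPoints(np.asarray(P,float),cv2.Rodrigues(W[:3,:3])[0],W[:3,3],K,c["D"])[0][:,0]
def place(p,L):
    L=np.asarray(L,float);c,s=np.cos(p[2]),np.sin(p[2])
    return np.c_[p[0]+c*L[:,0]-s*L[:,1],p[1]+s*L[:,0]+c*L[:,1],L[:,2]]
def fit(obs,x0):
    f=lambda p:np.concatenate([(proj(n,place(p,L),T)-px).ravel() for n,L,px,T in obs])
    r=least_squares(f,x0,x_scale=[.01,.01,.05]);return r.x,r.fun
E
python3 - <<'E'
from h import *
sub=lambda a,k,ox,oy,c0=0:np.c_[ox+(np.array(a)[:,0]-c0+.5)/k-.5,oy+(np.array(a)[:,1]+.5)/k-.5]
def box(a,b,z):return [[a,b,z],[a,-b,z],[-a,-b,z],[-a,b,z]]
# order top: TL(+x,+y),TR(+x,-y),BR,BL
rt=sub([(121,40),(327,75),(258,433),(47,395)],5,155,185)
vt=sub([(450,82),(656,100),(632,380),(428,360)],5,300,205,350)
# scene: up=-x , right=+y ; TL(-x,-y) TR(-x,+y) BR(+x,+y) BL(+x,-y)
rs=sub([(327,357),(118,382),(55,105),(248,90)],6,325,165)
vs=sub([(692,335),(492,368),(465,158),(652,125)],6,210,180,390)
R=box(.085,.05,.015);V=box(.065,.048,.01)
for nm,L,t,s in(("rest",R,rt,rs),("v",V,vt,vs)):
    for o in([("top",L,t,None)],[("scene",L,s,None)],[("top",L,t,None),("scene",L,s,None)]):
        x,f=fit(o,[.45,0.1,-.1]);print(nm,x.round(4),np.degrees(x[2]).round(2),f.round(1))
# groove line top
G=[[.045,0,.04],[-.045,0,.04]]
x,f=fit([("top",V,vt,None),("scene",V,vs,None)],[.45,0,0]);print(proj("top",place(x,G)),sub([(558,130),(546,328)],5,300,205,350))
E
```

```text
rest [ 0.5288  0.1524 -0.1867] -10.7 [-0.2 -0.5  0.2 -0.2 -0.   0.4  0.   0.2]
rest [ 0.5328  0.1533 -0.195 ] -11.17 [-0.1 -0.1  0.1 -0.9  0.1  0.8 -0.1  0.4]
rest [ 0.5301  0.1529 -0.1893] -10.85 [-0.3 -1.   0.  -0.7 -0.4 -0.1 -0.3 -0.4 -0.5 -0.9 -0.2 -1.6 -0.5  0.3
 -0.7 -0.2]
v [ 0.481  -0.1848 -0.1056] -6.05 [-0.  -0.4  0.  -0.2  0.5  0.3 -0.5  0.3]
v [ 0.487  -0.1858 -0.1154] -6.61 [ 0.4  0.1 -0.2  0.  -0.5 -0.4  0.3  0.2]
v [ 0.4827 -0.1851 -0.1091] -6.25 [ 0.2 -1.2  0.2 -0.8  0.5 -0.4 -0.5 -0.6  0.4 -1.3 -0.1 -1.2 -0.8 -1.4
 -0.  -0.9]
[[341.31638578 229.62915883]
 [337.90159114 269.94757635]] [[341.2 230.6]
 [338.8 270.2]]
```

```bash
python3 - <<'E'
from h import *
from scipy.spatial.transform import Rotation as R
s=manip.sense();M=R.from_quat(s["tool_rot"]).as_matrix();print(M.round(3));z=M[:,2];print(np.degrees(np.arctan2(z[1],z[0])))
print(s["tcp_pos"])
E
```

```text
[[-0.     0.914  0.406]
 [ 0.002  0.406 -0.914]
 [-1.     0.    -0.002]]
-66.0600368991666
[ 0.25347272 -0.57057628  0.23041161]
```

Request:
{"api": "send_rows", "payload": {
  "steps": [
    [[0,0.01,0.027,0,-0.02],[0,0.027,0.071,0,-0.06],[0,0.046,0.12,0,-0.1],[0,0.065,0.17,0,-0.145],[0,0.084,0.22,0,-0.185],[0,0.104,0.27,0,-0.225],[0,0.122,0.318,0,-0.265],[0,0.14,0.366,0,-0.304]]
  ]
}}

```text
t: 1.1
tcp_pos: [0.3939, -0.2035, 0.2312]
tool_rot: [0.471, 0.527, -0.471, 0.527]
force: [0.2, 0.4, -0.2]
finger_gap: 0.998
```

Request:
{"api": "send_rows", "payload": {
  "steps": [
    [[0,0.019,0.05,0,-0.04],[0,0.038,0.1,-0.004,-0.085],[0,0.058,0.15,-0.008,-0.13],[0,0.077,0.2,-0.014,-0.17],[0,0.097,0.25,-0.02,-0.215],[0,0.115,0.3,-0.025,-0.255],[0,0.13,0.338,-0.028,-0.285],[0,0.137,0.357,-0.03,-0.303]]
  ]
}}

```text
t: 2.1
tcp_pos: [0.5308, 0.154, 0.2007]
tool_rot: [-0.544, -0.451, 0.545, -0.451]
force: [0.6, -0.2, 0.1]
finger_gap: 1.003
```

```bash
cat >> h.py <<'E'
from scipy.spatial.transform import Rotation as Ro
def wristT(s):
    A=np.eye(4);A[:3,:3]=Ro.from_quat(s["tool_rot"]).as_matrix();A[:3,3]=s["tcp_pos"]
    return A@manip.camera_params("wrist")["tool_from_camera"]
def wsnap(name):
    s=manip.sense();im=manip.snapshot("wrist");np.savez("pics/"+name+".npz",T=wristT(s))
    cv2.imwrite("pics/"+name+".png",im[:,:,::-1])
    z=Ro.from_quat(s["tool_rot"]).as_matrix()
    print(s["t"],s["tcp_pos"].round(4),"yaw",np.degrees(np.arctan2(z[1,2],z[0,2])).round(2),"toolx",z[:,0].round(4),s["force"].round(2),s["finger_gap"])
E
python3 - <<'E'
from h import *
wsnap("w1")
E
```

```text
2.1 [0.5308 0.154  0.2007] yaw -100.73 toolx [-5.e-04  2.e-04 -1.e+00] [ 0.6  -0.16  0.05] 1.0030663398764887
```

View pics/w1.png

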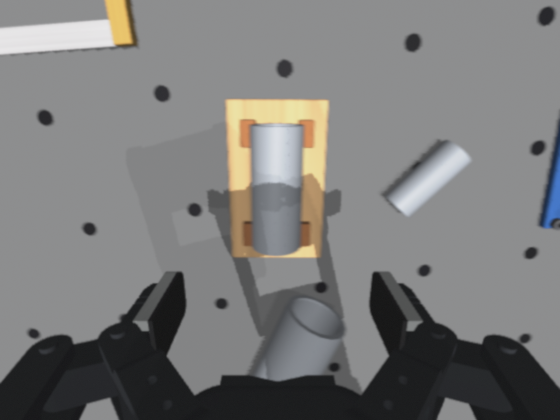

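The wrist picture shows the rest centred at about (277,178), with the tube from (277,123) to (277,254) and square to the jaws. I'll enlarge it to measure.

```bash
python3 - <<'E'
import cv2
a=cv2.imread("pics/w1.png")[90:270,215:340]
cv2.imwrite("pics/w1c.png",cv2.resize(a,None,fx=3.2,fy=3.2,interpolation=cv2.INTER_CUBIC))
E
```

```text
(no output)
```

View pics/w1c.png

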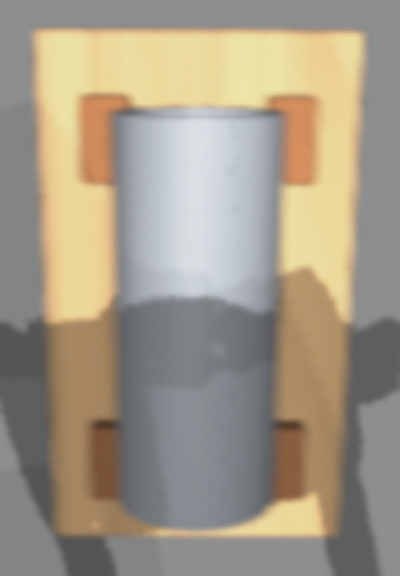

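```bash
python3 - <<'E'
from h import *
T=np.load("pics/w1.npz")["T"]
sub=lambda a:np.c_[215+(np.array(a)[:,0]+.5)/3.2-.5,90+(np.array(a)[:,1]+.5)/3.2-.5]
c=sub([(34,31),(364,33),(340,535),(57,535)])
a,b=.085,.05
L=[[a,b,.015],[a,-b,.015],[-a,-b,.015],[-a,b,.015]]
x,f=fit([("wrist",L,c,T)],[.53,.153,-.19]);print("rest",x.round(4),np.degrees(x[2]),f.round(1))
tp=sub([(199,121),(198,528)])
t,f=fit([("wrist",[[.06,0,.065],[-.06,0,.065]],tp,T)],x);print("tube",t.round(4),np.degrees(t[2]),f.round(2))
# silhouette check
th=np.linspace(0,2*np.pi,24)
for e in(.06,-.06):
    p=proj("wrist",place(t,np.c_[0*th+e,.025*np.cos(th),.04+.025*np.sin(th)]),T)
    q=(p-[215,90])*3.2; print(q.min(0).round(),q.max(0).round())
E
```

```text
rest [ 0.531   0.1551 -0.1892] -10.84052605472944 [-0.2 -0.4  0.3 -0.8 -0.1  0.9 -0.   0.8]
tube [ 0.5336  0.1546 -0.1901] -10.889342637633073 [ 0.   -0.79 -0.    1.03]
[110. 106.] [286. 117.]
[119. 465.] [275. 530.]
```

Request:
{"api": "send_rows", "payload": {
  "steps": [
    [[0,0.001,0,-0.02,-0.002],[0,0.002,0.001,-0.05,-0.002],[0,0.0025,0.0005,-0.085,-0.002],[0,0.0025,0.0005,-0.11,-0.002],[0,0.0025,0.0005,-0.12,-0.002]]
  ]
}}

```text
t: 2.78
tcp_pos: [0.5318, 0.1516, 0.0797]
tool_rot: [-0.544, -0.451, 0.547, -0.449]
force: [-0.1, 0.4, 0.0]
finger_gap: 1.001
```

```bash
python3 - <<'E'
from h import *
wsnap("w2")
T=np.load("pics/w2.npz")["T"]
print(proj("wrist",place([.5333,.1546,-.19],[[.06,0,.065],[-.06,0,.065],[0,0,.065]]),T).round(1))
E
```

```text
2.775 [0.5318 0.1516 0.0797] yaw -100.97 toolx [-3.6e-03 -4.0e-04 -1.0e+00] [-0.08  0.36  0.03] 1.0006167304241942
[[271.7 148.3]
 [273.1 348.3]
 [272.4 259.3]]
```

View pics/w2.png

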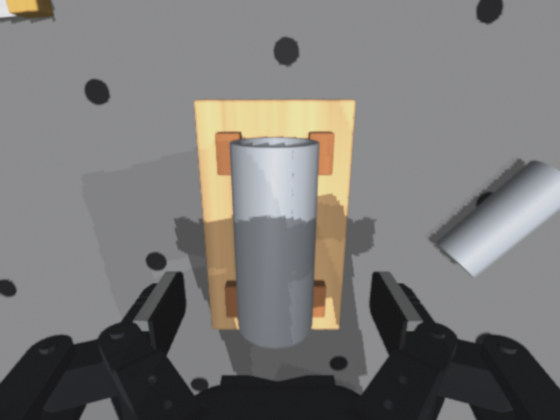

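The tube now spans columns 231–318 at the top and 236–313 at the bottom, so its centre is at about 274.5. The finger mid-line is at 277.5, about 1.7 mm to the -y side, and the rows match the prediction.

Request:
{"api": "send_rows", "payload": {
  "steps": [
    [[0,0.0015,0.002,-0.01,0],[0,0.0015,0.002,-0.01,0]]
  ]
}}

```text
t: 3.08
tcp_pos: [0.5349, 0.1544, 0.0714]
tool_rot: [0.546, 0.45, -0.545, 0.45]
force: [-0.5, -0.1, 0.1]
finger_gap: 1.0
```

```bash
python3 - <<'E'
from h import *
wsnap("w3")
T=np.load("pics/w3.npz")["T"]
print(proj("wrist",place([.5333,.1546,-.19],[[.06,0,.065],[-.06,0,.065],[0,0,.065]]),T).round(1))
a=cv2.imread("pics/w3.png");cv2.imwrite("pics/w3c.png",cv2.resize(a[110:390,140:420],None,fx=2,fy=2))
E
```

```text
3.075 [0.5349 0.1544 0.0714] yaw -100.95 toolx [ 4.e-04  0.e+00 -1.e+00] [-0.49 -0.08  0.1 ] 1.0004056261288035
[[278.7 156.3]
 [278.6 362.5]
 [278.6 271.1]]
```

View pics/w3c.png

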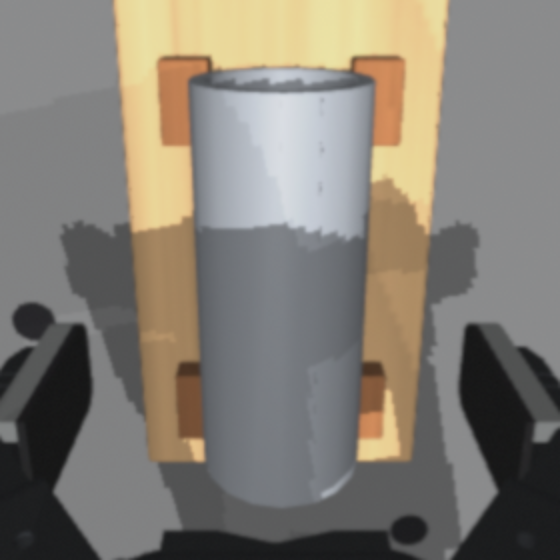

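Request:
{"api": "send_rows", "payload": {
  "steps": [
    [[0,-0.001,-0.0015,-0.01,0],[0,-0.0015,-0.0015,-0.03,0],[0,-0.0015,-0.0015,-0.041,0],[0,-0.0015,-0.0015,-0.0445,0],[0,-0.0015,-0.0015,-0.0445,0]]
  ]
}}

```text
t: 3.75
tcp_pos: [0.5332, 0.1528, 0.0267]
tool_rot: [-0.545, -0.45, 0.545, -0.45]
force: [0.7, 0.5, 0.3]
finger_gap: 1.001
```

Request:
{"api": "send_rows", "payload": {
  "steps": [
    [[0.25,0,0,0,0],[0.32,0,0,0,0],[0.36,0,0,0,0],[0.4,0,0,0,0]]
  ],
  "grip_force": 25
}}

```text
t: 4.25
tcp_pos: [0.5332, 0.1528, 0.027]
tool_rot: [0.546, 0.45, -0.545, 0.45]
force: [0.3, 0.3, -0.2]
finger_gap: 0.598
```

Request:
{"api": "send_rows", "payload": {
  "steps": [
    [[0.45,0,0,0,0],[0.6,0,0,0,0],[1,0,0,0,0],[1,0,0,0,0]]
  ],
  "grip_force": 60
}}

```text
t: 4.75
tcp_pos: [0.5332, 0.153, 0.0274]
tool_rot: [0.546, 0.45, -0.545, 0.45]
force: [-1.0, 1.0, 4.6]
finger_gap: 0.566
```

Request:
{"api": "send_rows", "payload": {
  "steps": [
    [[1,0,0,0,0],[1,0,0,0.005,0],[1,0,0,0.012,0],[1,0,0,0.03,0],[1,0,0,0.06,0],[1,0,0,0.095,0],[1,0,0,0.115,0],[1,0,0,0.12,0]]
  ],
  "grip_force": 100
}}

```text
t: 5.75
tcp_pos: [0.5339, 0.1529, 0.1489]
tool_rot: [0.546, 0.449, -0.544, 0.451]
force: [-0.3, 0.3, -6.4]
finger_gap: 0.55
```

```bash
python3 - <<'E'
from h import *
wsnap("w4")
E
```

```text
5.75 [0.5339 0.1529 0.1489] yaw -100.95 toolx [ 3.6e-03  3.0e-04 -1.0e+00] [-0.31  0.29 -6.42] 0.5501691324859403
```

View pics/w4.png

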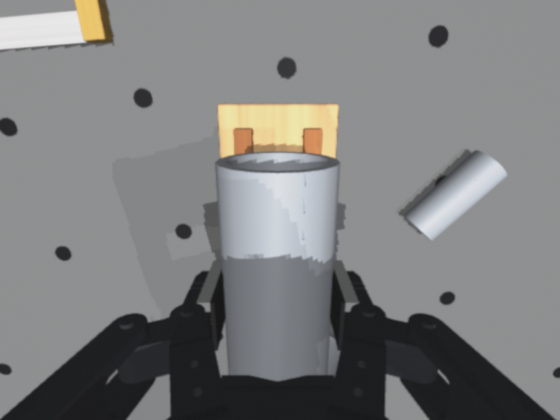

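The tube is held; the wrist reads about 6.4 N of weight. I'll move to a spot short of the V-block, where the wrist camera can see it past the tube.

Request:
{"api": "send_rows", "payload": {
  "steps": [
    [[1,-0.01,-0.02,0.02,0.005],[1,-0.03,-0.06,0.04,0.015],[1,-0.054,-0.105,0.05,0.03],[1,-0.079,-0.155,0.05,0.04],[1,-0.104,-0.205,0.05,0.055],[1,-0.13,-0.255,0.05,0.065],[1,-0.153,-0.3,0.05,0.075],[1,-0.166,-0.325,0.05,0.083]]
  ]
}}

```text
t: 6.8
tcp_pos: [0.3655, -0.1738, 0.1963]
tool_rot: [-0.527, -0.472, 0.527, -0.471]
force: [0.2, 0.1, -6.1]
finger_gap: 0.557
```

Request:
{"api": "send_rows", "payload": {
  "steps": [
    [[1,0,0,0,0],[1,0,0,0,0]]
  ]
}}

```text
t: 7.05
tcp_pos: [0.3666, -0.1715, 0.1964]
tool_rot: [0.527, 0.473, -0.526, 0.471]
force: [0.7, 0.2, -7.2]
finger_gap: 0.552
```

```bash
python3 - <<'E'
from h import *
wsnap("w5")
a=cv2.imread("pics/w5.png");cv2.imwrite("pics/w5c.png",cv2.resize(a[0:220,170:390],None,fx=2.7,fy=2.7,interpolation=cv2.INTER_CUBIC))
E
```

```text
7.05 [ 0.3666 -0.1715  0.1964] yaw -96.24 toolx [-0.0012  0.0016 -1.    ] [ 0.69  0.15 -7.2 ] 0.5522859971309357
```

View pics/w5c.png

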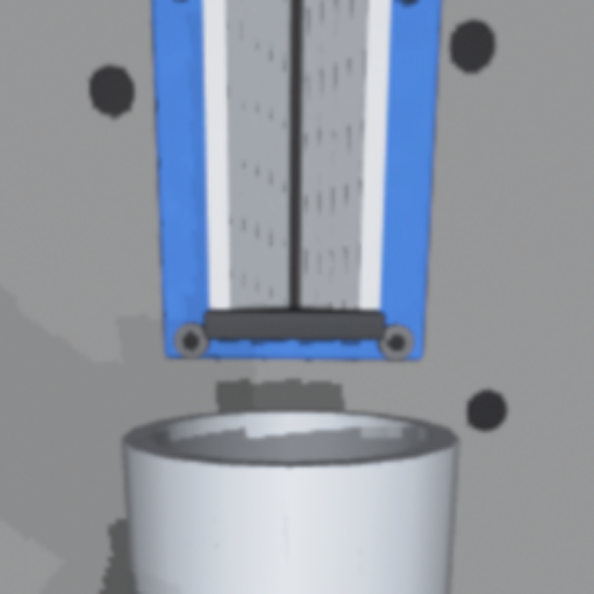

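The crop shows the groove line at column ≈294.5 and the stop's top edge at row ≈310 (columns 205–385). The foot corners are at (166,358) and (422,360). The tube rim is centred at column 291.

```bash
python3 - <<'E'
from h import *
d=np.load("pics/w5.npz");T=d["T"]
sub=lambda a:np.c_[170+(np.array(a,float)[:,0]+.5)/2.7-.5,(np.array(a,float)[:,1]+.5)/2.7-.5]
pts=[[-.065,.048,.01],[-.065,-.048,.01],[-.045,.026,.082],[-.045,-.026,.082]]
px=sub([(166,358),(422,360),(205,310),(385,310)])
# lines: local (y,z), pixel
lines=[(.048,.01,(153,3)),(-.048,.01,(440,3)),(0,.04,(295.5,5)),(0,.04,(294,300)),(.026,.06,(203,5)),(-.026,.06,(391,5))]
def f(p,w=1):
    r=[(proj("wrist",place(p,pts),T)-px).ravel()]
    for y,z,c in lines:
        c=sub([c])[0]
        e=proj("wrist",place(p,[[-.045,y,z],[.045,y,z]]),T)
        u=e[1]-e[0];n=np.array([-u[1],u[0]])/np.hypot(*u); r.append([(c-e[0])@n])
    return np.concatenate(r)
r=least_squares(f,[.482,-.184,-.11],x_scale=[.01,.01,.05],loss="soft_l1");v=r.x
print("V",v.round(4),np.degrees(v[2]).round(2),f(v).round(1))
# tube rim in tool: fit rim outer ellipse. seen: left(123,440) right(459,440) bottom(291,466) top(291,411)
s=manip.sense();M=Ro.from_quat(s["tool_rot"]).as_matrix();tc=s["tcp_pos"]
th=np.linspace(0,2*np.pi,720)
def rim(q): # q: tool y of end, tool x(height below tcp -> negative), tool z
    P=np.c_[q[1]-.025*np.cos(th),0*th+q[0],q[2]+.025*np.sin(th)]
    return proj("wrist",tc+P@M.T,T)
ob=sub([(123,440),(459,440),(291,466),(291,411)])
def g(q):
    p=rim(q);i=p.argmin(0);a=p.argmax(0)
    return np.array([p[i[0],0]-ob[0,0],p[a[0],0]-ob[1,0],p[a[1],1]-ob[2,1],p[i[1],1]-ob[3,1]])
q=least_squares(g,[.06,-.013,0],diff_step=1e-3,x_scale=.01);print("rim",q.x.round(4),q.fun.round(1))
seat=place(v,[[.015,0,.0754]])[0];print("seat",seat, "tool now",tc)
print("gripper yaw needed",np.degrees(v[2])-90)
E
```

```text
V [ 0.4839 -0.1851 -0.1139] -6.53 [-0.8  0.1  0.6 -0.1 -0.6 -0.2  0.5  0.2  1.1 -0.7 -0.3 -0.2 -0.2  0.5]
rim [ 0.0596 -0.0119 -0.0002] [ 0.1 -0.1  0.5 -0.7]
seat [ 0.49883261 -0.18682492  0.0754    ] tool now [ 0.36682955 -0.17121148  0.19645169]
gripper yaw needed -96.52627470221623
```

Request:
{"api": "send_rows", "payload": {
  "steps": [
    [[1,0.015,-0.002,0,-0.005],[1,0.045,-0.006,0,-0.005],[1,0.08,-0.01,-0.005,-0.005],[1,0.115,-0.014,-0.02,-0.005],[1,0.134,-0.016,-0.045,-0.005],[1,0.138,-0.0165,-0.075,-0.005],[1,0.138,-0.0165,-0.1,-0.005],[1,0.138,-0.0165,-0.115,-0.005]]
  ]
}}

```text
t: 8.1
tcp_pos: [0.506, -0.1875, 0.08]
tool_rot: [-0.527, -0.472, 0.527, -0.471]
force: [0.8, 0.5, -5.3]
finger_gap: 0.554
```

Request:
{"api": "send_rows", "payload": {
  "steps": [
    [[1,0,0,0,0],[1,0,0,0,0]]
  ]
}}

```text
t: 8.35
tcp_pos: [0.5061, -0.189, 0.0825]
tool_rot: [0.528, 0.47, -0.527, 0.472]
force: [0.3, 0.3, -5.7]
finger_gap: 0.553
```

```bash
python3 - <<'E'
from h import *
wsnap("w6")
cv2.imwrite("pics/s6.png",cv2.resize(manip.snapshot("scene")[120:300,160:340,::-1],None,fx=3.3,fy=3.3,interpolation=cv2.INTER_CUBIC))
E
```

```text
8.35 [ 0.5061 -0.189   0.0825] yaw -96.47 toolx [ 0.0018 -0.0011 -1.    ] [ 0.32  0.35 -5.66] 0.5534480484416848
```

View pics/w6.png

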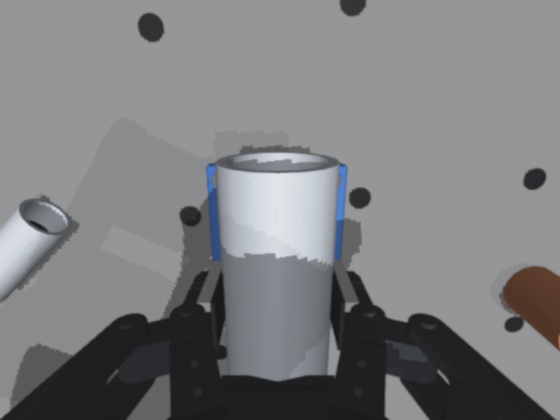

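View pics/s6.png

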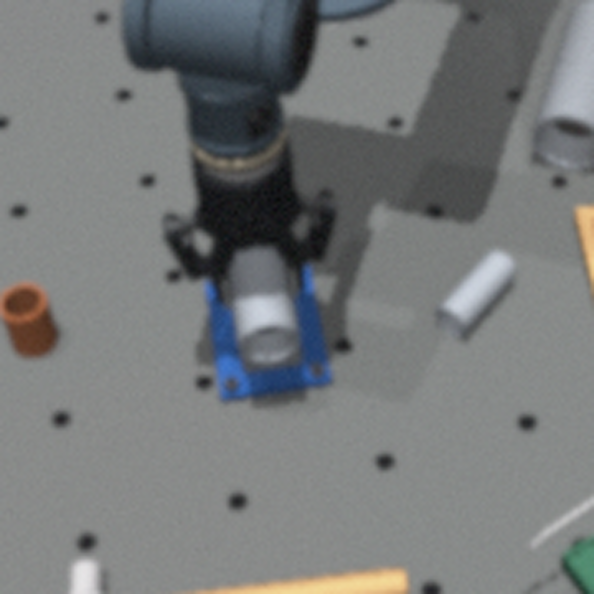

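The wrist view has the foot's edges at columns 208 and 346 and the tube at 217–339, so it's centred within about 0.5 mm. The scene view shows the tube above the groove. Next I'll lower it slowly.

Request:
{"api": "send_rows", "payload": {
  "steps": [
    [[1,0,0.0005,-0.004,0],[1,0,0.0005,-0.008,0],[1,0,0.0005,-0.012,0],[1,0,0.0005,-0.0135,0],[1,0,0.0005,-0.0145,0],[1,0,0.0005,-0.0145,0]]
  ]
}}

```text
t: 9.2
tcp_pos: [0.5051, -0.1882, 0.0672]
tool_rot: [-0.527, -0.471, 0.527, -0.471]
force: [0.4, -0.3, -5.6]
finger_gap: 0.557
```

Request:
{"api": "send_rows", "payload": {
  "steps": [
    [[1,0,0,-0.0007,0],[1,0,0,-0.0014,0],[1,0,0,-0.0014,0]]
  ]
}}

```text
t: 9.57
tcp_pos: [0.5051, -0.1882, 0.0659]
tool_rot: [-0.527, -0.471, 0.527, -0.471]
force: [0.1, 0.5, -5.9]
finger_gap: 0.555
```

Request:
{"api": "send_rows", "payload": {
  "steps": [
    [[1,0,0,-0.0007,0],[1,0,0,-0.0014,0],[1,0,0,-0.0014,0]]
  ]
}}

```text
t: 9.95
tcp_pos: [0.5051, -0.1882, 0.0644]
tool_rot: [-0.527, -0.471, 0.528, -0.471]
force: [0.1, 0.3, -6.4]
finger_gap: 0.55
```

Request:
{"api": "send_rows", "payload": {
  "steps": [
    [[1,0,0,-0.0004,0],[1,0,0,-0.0008,0],[1,0,0,-0.0008,0]]
  ]
}}

```text
t: 10.32
tcp_pos: [0.5051, -0.1882, 0.0637]
tool_rot: [-0.527, -0.471, 0.527, -0.471]
force: [0.8, -0.0, -6.5]
finger_gap: 0.552
```

Request:
{"api": "send_rows", "payload": {
  "steps": [
    [[1,0,0,-0.0004,0],[1,0,0,-0.0008,0],[1,0,0,-0.0008,0]]
  ]
}}

```text
t: 10.7
tcp_pos: [0.5052, -0.1881, 0.0632]
tool_rot: [0.528, 0.471, -0.527, 0.471]
force: [-0.2, 1.6, -2.4]
finger_gap: 0.548
```

Touchdown: the z force rose by about 4 N, with a small +y push from the -y face. I'll slide it towards the stop with a slight +y correction.

Request:
{"api": "send_rows", "payload": {
  "steps": [
    [[1,-0.001,0.0005,0,0],[1,-0.002,0.0006,0,0],[1,-0.003,0.0007,0,0],[1,-0.004,0.0008,0,0],[1,-0.0048,0.0009,0,0],[1,-0.0048,0.0009,0,0]]
  ]
}}

```text
t: 11.45
tcp_pos: [0.5007, -0.1876, 0.0631]
tool_rot: [0.528, 0.47, -0.527, 0.471]
force: [2.9, 0.8, -2.3]
finger_gap: 0.55
```

Request:
{"api": "send_rows", "payload": {
  "steps": [
    [[1,-0.0005,0.0001,0,0],[1,-0.001,0.0001,0,0],[1,-0.001,0.0001,0,0]]
  ]
}}

```text
t: 11.82
tcp_pos: [0.4998, -0.1874, 0.0631]
tool_rot: [0.528, 0.47, -0.527, 0.471]
force: [4.2, 0.7, -0.7]
finger_gap: 0.547
```

Request:
{"api": "send_rows", "payload": {
  "steps": [
    [[1,-0.0005,0.0001,0,0],[1,-0.001,0.0001,0,0],[1,-0.001,0.0001,0,0]]
  ]
}}

```text
t: 12.2
tcp_pos: [0.4987, -0.1874, 0.0631]
tool_rot: [0.528, 0.47, -0.527, 0.471]
force: [5.4, 0.6, -0.7]
finger_gap: 0.552
```

Request:
{"api": "send_rows", "payload": {
  "steps": [
    [[1,-0.0005,0.0001,0,0],[1,-0.001,0.0001,0,0],[1,-0.001,0.0001,0,0]]
  ]
}}

```text
t: 12.58
tcp_pos: [0.4984, -0.1873, 0.0631]
tool_rot: [0.528, 0.47, -0.527, 0.472]
force: [7.0, 0.9, -1.7]
finger_gap: 0.555
```

```bash
python3 - <<'E'
from h import *
wsnap("w7"); s=manip.sense();print(s["ft_torque"],s["force"])
E
```

```text
12.575 [ 0.4984 -0.1873  0.0631] yaw -96.51 toolx [ 2.4e-03 -8.0e-04 -1.0e+00] [ 7.04  0.95 -1.73] 0.5548657907040031
[ 0.2511568  -0.98732947 -0.20515449] [ 7.37176257  1.40802829 -1.30102864]
```

View pics/w7.png

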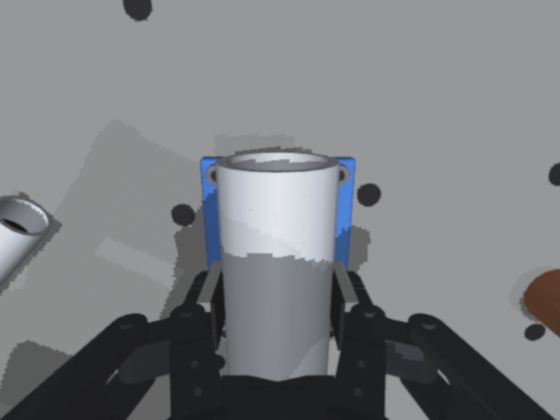

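Request:
{"api": "send_rows", "payload": {
  "steps": [
    [[1,-0.001,0.0001,0,0],[1,-0.002,0.0002,0,0],[1,-0.002,0.0002,0,0]]
  ]
}}

```text
t: 13.0
tcp_pos: [0.4984, -0.1875, 0.0633]
tool_rot: [0.529, 0.468, -0.527, 0.472]
force: [12.7, 2.1, -4.1]
finger_gap: 0.552
```

It's at the stop: the TCP no longer advances and Fx climbs to 12.7 N. I'll ease the stop push slightly, then press down in stages.

Request:
{"api": "send_rows", "payload": {
  "steps": [
    [[1,0.0005,0,-0.0005,0],[1,0.001,-0.0001,-0.001,0],[1,0.001,-0.0001,-0.0015,0],[1,0.001,-0.0001,-0.002,0],[1,0.001,-0.0001,-0.002,0]]
  ]
}}

```text
t: 13.62
tcp_pos: [0.4984, -0.1874, 0.063]
tool_rot: [0.529, 0.469, -0.527, 0.472]
force: [5.5, 2.9, 11.5]
finger_gap: 0.552
```

Request:
{"api": "send_rows", "payload": {
  "steps": [
    [[1,0,0.0003,-0.0003,0],[1,0,0.0006,-0.0006,0],[1,0,0.0008,-0.0009,0],[1,0,0.0008,-0.0009,0],[1,0,0.0008,-0.0009,0]]
  ]
}}

```text
t: 14.25
tcp_pos: [0.4985, -0.1874, 0.063]
tool_rot: [0.528, 0.469, -0.527, 0.473]
force: [3.2, 1.3, 17.3]
finger_gap: 0.556
```

Request:
{"api": "send_rows", "payload": {
  "steps": [
    [[1,-0.0005,0.0001,-0.0002,0],[1,-0.001,0.0002,-0.0004,0],[1,-0.001,0.0002,-0.0004,0],[1,-0.001,0.0002,-0.0004,0]]
  ]
}}

```text
t: 14.75
tcp_pos: [0.4985, -0.1874, 0.063]
tool_rot: [0.529, 0.468, -0.527, 0.474]
force: [6.6, 2.5, 18.0]
finger_gap: 0.554
```

```bash
python3 - <<'E'
from h import *
wsnap("w8"); T=np.load("pics/w8.npz")["T"]
im=manip.snapshot("scene")[:,:,::-1]
cv2.imwrite("pics/s8.png",cv2.resize(im[150:260,180:310],None,fx=5,fy=5,interpolation=cv2.INTER_CUBIC))
t=manip.snapshot("top")[:,:,::-1];cv2.imwrite("pics/t8.png",t)
print(manip.sense()["force"],manip.sense()["ft_torque"])
# expected rim of seated tube in scene crop
v=[.4839,-.1851,-.1139];th=np.linspace(0,2*np.pi,360)
P=place(v,np.c_[0*th+.075,.025*np.cos(th),.0754+.025*np.sin(th)])
for n,ox,oy,k,TT in(("scene",180,150,5,None),("wrist",0,0,1,T)):
    p=(proj(n,P,TT)-[ox,oy])*k;print(n,p.min(0).round(1),p.max(0).round(1))
E
```

```text
14.75 [ 0.4985 -0.1874  0.063 ] yaw -96.53 toolx [ 0.0076 -0.0039 -1.    ] [ 6.59  2.47 18.04] 0.5537417831833874
[ 5.47441889  1.85692614 19.40933987] [ 0.3760345  -0.67229696 -0.27496714]
scene [263.1 351.7] [355.8 409.3]
wrist [215.1 150.6] [339.5 170.6]
```

View pics/w8.png

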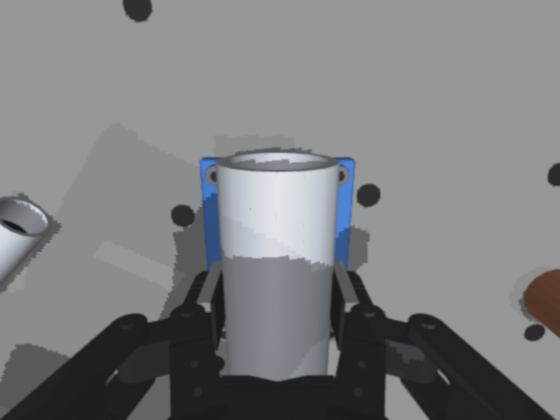

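View pics/s8.png

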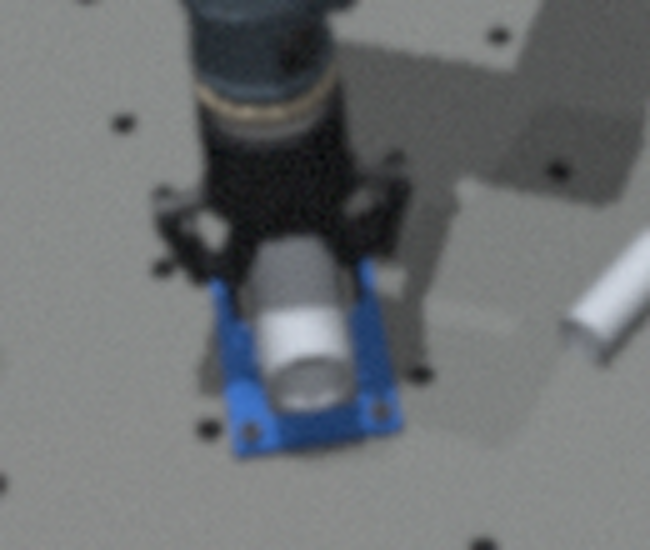

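View pics/t8.png

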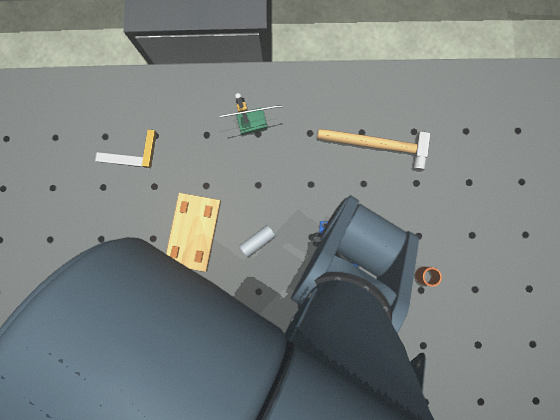

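Request:
{"api": "send_rows", "payload": {
  "steps": [
    [[1,0.0002,0.0004,-0.0001,0],[1,0.0002,0.0004,-0.0001,0],[1,0.0002,0.0004,-0.0001,0],[1,0.0002,0.0004,-0.0001,0],[1,0.0002,0.0004,-0.0001,0],[1,0.0002,0.0004,-0.0001,0]]
  ]
}}

```text
t: 15.65
tcp_pos: [0.4985, -0.1874, 0.0629]
tool_rot: [0.528, 0.468, -0.527, 0.474]
force: [4.2, 0.3, 19.0]
finger_gap: 0.552
```

Request:
{"api": "send_rows", "payload": {
  "steps": [
    [[1,0,0,0,0],[1,0,0,0,0],[1,0,0,0,0]]
  ]
}}

```text
t: 16.02
tcp_pos: [0.4985, -0.1874, 0.0629]
tool_rot: [0.528, 0.468, -0.527, 0.474]
force: [4.6, 1.1, 20.8]
finger_gap: 0.554
```

The readings are steady: about 20 N down, about 4.5 N against the stop, and almost no sideways force.

```bash
python3 -c "
from station import manip
s=manip.sense();print(s['t'],s['tcp_pos'],s['force'],s['ft_torque'],s['finger_gap'])
print(manip.sign_off())"
```

```text
16.025 [ 0.49847556 -0.18737659  0.06294473] [ 4.5511828   1.10520231 20.78492164] [ 0.18235199 -0.5429858  -0.27494512] 0.5541956592229944
the job is handed in; nothing more can be done
None
```

The tube lies in the V-block groove with one end against the end stop, and the gripper is still holding it pressed down. I handed the job in at 16.0 s.

**What I did:** I gripped the middle-sized tube at its middle, lifted it off the rest and lowered it into the groove about 6 mm short of the stop. I then slid it along until it stopped and pressed down in stages.

**Last checks:**
- **Push:** wrist force +19.0 to +20.8 N down, about 4.5 N against the stop and about 1 N sideways. Grip was set to 100 N.
- **Position:** the tool is within about 0.7 mm of the worked-out seat. At the stop it did not advance when commanded a further 2 mm, while the stop force rose from 7 to 12.7 N.
- **Seating:** the wrist moment puts the pressure about 4 mm from the grip centre, well inside the block, so the tube appears to bear along the groove. The tube's end matched the predicted seated outline in the wrist and scene pictures within about 2 pixels.
- **Bystanders:** the gauge, square, hammer, offcut and small tube looked unmoved in the top view. The arm hid the large pipe there.

**Did not agree fully:** the tool is tilted by about 0.5° from arm flex. I could not check directly whether the tube shares that tilt.

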